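# Snap the cover onto the machine's control box

### The job

Close the machine's open control box: lay the loose aluminium cover with the handle over the four white snap standoffs on its sloping side, the closer-set pair of holes uppermost, and press it down by each standoff until all four have clicked through and the cover sits fully home. Then let go, and leave the other things on the bench where they are.

Things in the scene. Friction and masses are not known exactly. Their poses are not given: they have to be found in the camera images.
- seat_mid (a point): Middle of the cover's place on the fixed green control box (178 mm wide, 150 deep, 45 high in front, 105 at the back). Its open side slopes 28 degrees, roughly facing the robot; four white snap standoffs stand square to it. Point in the plane of their shoulders, where the cover's underside ends up, 3 mm above the green rim. z: square out of the slope; x: up the slope; y: to the robot's left.
- seat0 (a point): Centre of the shoulder of the lower left standoff (as the robot sees it), at (-40, 66) mm in x, y of seat_mid, same axes. Shoulder 24 mm across. Above it a tapering nose, its tip 22 mm up and 7 mm across (9 mm over the barbs), with two springy barbs that widen downward to a lip 23 mm across, 7 mm above the shoulder.
- seat1 (a point): Centre of the shoulder of the lower right standoff (as the robot sees it), at (-40, -66) mm in x, y of seat_mid, same axes. A cover merely laid on stays about 10 mm above the shoulders, located by the noses. Pressed, it squeezes the barbs in until they spring out over it.
- seat2 (a point): Centre of the shoulder of the upper left standoff (as the robot sees it), at (40, 48) mm in x, y of seat_mid, same axes. Each standoff needs about 12 N to click, so 15 to 20 N on a tool pressing 26 mm beside a hole (towards the middle line). When one corner clicks first, the opposite one lifts to some 20 mm.
- seat3 (a point): Centre of the shoulder of the upper right standoff (as the robot sees it), at (40, -48) mm in x, y of seat_mid, same axes. After the click the cover rests firmly on the shoulder and the barbs hold it. The lower standoffs stand wider apart than the upper.
- cover_grip (a point): Centre of the handle bar of the loose aluminium cover, a plate 120 (x) by 170 (y) by 4 mm, about 220 g, lying flat, handle up. Black bar 82 mm long along y, 12 wide, 10 high, on two 10 mm legs at its ends; this point is 33 mm above the plate's underside. z: up out of the plate; x: towards the edge with the closer-set holes. Seated: 33 mm along z from seat_mid, same axes.
- hole0 (a point): Centre, at the plate's underside, of the cover's hole for the lower left standoff: 19 mm across, at (-40, 66) mm in x, y from the plate's middle (33 mm below cover_grip in z); axes as cover_grip.
- hole1 (a point): Centre, at the plate's underside, of the cover's hole for the lower right standoff: 19 mm across, at (-40, -66) mm in x, y from the plate's middle (33 mm below cover_grip in z); axes as cover_grip.
- hole2 (a point): Centre, at the plate's underside, of the cover's hole for the upper left standoff: 19 mm across, at (40, 48) mm in x, y from the plate's middle (33 mm below cover_grip in z); axes as cover_grip.
- hole3 (a point): Centre, at the plate's underside, of the cover's hole for the upper right standoff: 19 mm across, at (40, -48) mm in x, y from the plate's middle (33 mm below cover_grip in z); axes as cover_grip.
- grease_tin: closed tin, 66 mm across and 75 mm tall, standing between the control box and the cover; origin at the centre of its underside; a bystander
- screwdriver: screwdriver lying near the robot; a bystander
- spanner: steel spanner 190 mm long lying on the robot's right; a bystander
- strap: flat steel strap 150 x 50 x 6 mm with two small holes, lying at the back; NOT the cover; a bystander
- flange: turned dark steel flange 90 mm across, 50 mm tall, standing on the robot's left; a bystander
- oil_bottle: oil bottle 60 mm across, 170 mm tall, standing at the back; a bystander
Not all that is in view belongs to the job. Of the things shaped like the part that bears cover_grip, the aluminium one is meant.

How it is judged:
At the end, for the whole second after the job is handed in: All four holes of the cover are on their own standoffs with the cover's underside on the shoulders (each hole's centre within 2.8 mm of its shoulder's centre, which is only possible below the sprung-out barbs), and the cover is at rest (distance between hole0 and seat0 below 0.0028 m and distance between hole1 and seat1 below 0.0028 m and distance between hole2 and seat2 below 0.0028 m and distance between hole3 and seat3 below 0.0028 m and linear speed of cover below 0.02 m/s); the robot touches nothing.
It fails at once if another thing on the bench (tin, screwdriver, spanner, strap, flange or bottle) is moved by more than 40 mm (distance of any of grease_tin, screwdriver, spanner, strap, flange, oil_bottle from where it was at the start of the episode above 0.04 m).
It also fails if it takes over 61 s, if anything falls off the work surface, if the arm or the gripper's body presses on something with over 40 N, if the wrist force passes 120 N, or if a joint passes its speed limit or range.

### The arm

A 6-joint arm with a two-finger parallel gripper is mounted at the origin on the work surface. World frame = base frame: x ahead of the robot, y to its left, z up, the work surface at z = 0. Lengths are in m, angles in rad, forces in N, time in s.
With the tool pointing down it reaches from about 0.25 to 0.85 m from the base axis. Payload 12.5 kg.
Tool frame: the origin (TCP) lies midway between the tips of the shut fingers; the grasp point (between the pads) lies arm.tcp_to_grasp behind it (arm.tcp_to_grasp is the distance from the TCP to the grasp point, in m); z points along the fingers, y is the direction in which the jaws open and shut (so a half turn about z gives the same grasp; the last joint's range is limited). The gripper opens to 93 mm and grips with 3 to 60 N. Pads are 15 mm wide; open, the fingers measure 128 mm over their backs; the gripper's body (75 mm by 188 mm) begins 65 mm behind the grasp point.
Start: joints at [1.214, 0.351, 1.652, -0, 1.139, -0.085], TCP at [0.148, 0.53, 0.219] pointing down, gripper open.
Joint ranges: [-2.75, 2.75], [-0.79, 2.1], [0.01, 2.65], [-1.57, 4.71], [0.07, 3.14], [-2.87, 2.87]. Speed limits (rad/s): [2.22, 2.22, 2.79, 3.14, 3.14, 3.14].

### API

Orientations are given as a unit quaternion [x, y, z, w].
In Python, from plant import arm, effector, cams, finish_job gives the robot as it stands. Calls block until the motion is done:
- arm.movep(position, orientation): joint-space move of the TCP to a pose.
- arm.move_l(position, ori=None, max_speed=0.15): straight line of the TCP; ori=None keeps the orientation; max_speed is the mean speed in m/s.
- arm.goto_joints(angles): joint-space move.
- effector.set_gripper(opening): finger opening in m; the grip force is fixed at half the most; returns when the fingers have stopped.
- arm.dwell(seconds).
- arm.solve_ik(position, orientation): joint angles nearest the present ones, or None.
- arm.state(): the state.
- cams.read_camera(name): name is "scene" or "top" or "wrist"; returns a dict with "pixels" (384x512x3 uint8, red, green, blue), "fx", "fy", "cx", "cy" (pixels), "rvec" (rotation vector, rad) and "tvec" (3), from world to camera coordinates, as OpenCV has them. Camera axes: x right, y down, z forward; pixel columns grow to the right and rows downward; lengths in m; the calibration is good to about 2 mm. A picture is of the moment at which its call begins. There is no depth.
A pose or a line that the arm cannot do raises arm.PlanningError and nothing moves.
- finish_job(): hands the job in, once; it reports no verdict.
The state is a dict: "time_s": time; "q": joint angles; "joint_velocities": joint speeds; "effort": joint torques, N m; "eef_pos": TCP position; "ee_rot": TCP orientation; "ft_force": force on the tool from outside, world axes, zero at the start; "wrist_torque": the same for the moment, N m; "width": finger opening in m.
Only numpy, scipy, OpenCV 4.12 (cv2) and the standard library are available. Lean on these libraries where they do the work, as an engineer would, in place of code of your own. Each camera call takes 0.05 s, during which the arm holds its last target.

## Working session

There is one attempt and no reset: what is moved stays moved. The work goes in short steps, each a Python script; the robot and the scene stay as the last script left them, time stands still between calls to the robot, and variables do not carry over. Pictures are saved under pics/ and viewed, and the job is handed in when it is done.

```bash
ls; mkdir -p pics
python3 - <<'E'
from plant import arm, effector, cams
import cv2
for n in ["scene","top","wrist"]:
    c=cams.read_camera(n); cv2.imwrite(f"pics/{n}0.png",c["pixels"][:,:,::-1]); print(n,c["fx"],c["fy"],c["cx"],c["cy"],c["rvec"],c["tvec"])
s=arm.state(); print(s, arm.tcp_to_grasp)
E
```

```text
pics
scene 476.4810472513629 476.4810472513629 250.65548060598405 192.70467275887108 [ 1.47190846  2.09244401 -0.87436234] [ 0.16319797 -0.29698254  1.79270963]
top 443.73203631272315 443.73203631272315 248.06826014128146 191.01112743856487 [ 2.12558383 -2.10534519  0.20286995] [0.0148344  0.55483771 1.25294957]
wrist 319.5136737516319 319.5136737516319 255.26344770024673 187.8479906139103 [-2.32177346 -1.76287749 -0.24053231] [-0.54992444 -0.03003713  0.39066175]
{'time_s': 0.15, 'q': array([ 1.21436690e+00,  3.51143404e-01,  1.65221186e+00, -4.18436966e-05,
        1.13907468e+00, -8.46161801e-02]), 'joint_velocities': array([-2.05573116e-04, -6.59828894e-04, -1.66361888e-03,  5.37523612e-04,
        2.74826234e-04,  6.11757406e-05]), 'effort': array([ 1.33530877e-03, -4.97467339e+01, -2.85342264e+01,  6.99635851e-02,
        2.45933089e-02, -1.03559832e-04]), 'eef_pos': array([0.14757671, 0.52959221, 0.21823294]), 'ee_rot': array([ 1.35479938e-01,  9.90780001e-01, -4.12663063e-04, -7.30359981e-05]), 'ft_force': array([ 0.8403289 , -0.06574782, -1.36452278]), 'wrist_torque': array([-0.0139364 ,  0.01339491, -0.00894398]), 'width': 0.09321059954456688} 0.0188
```

View pics/scene0.png

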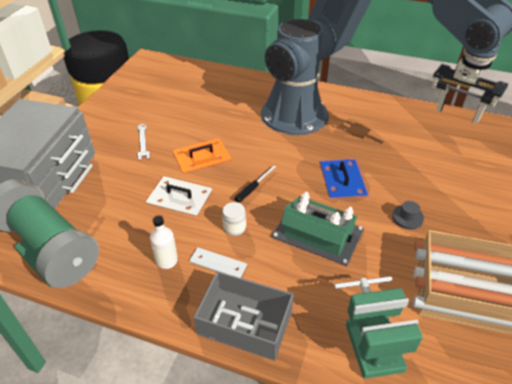

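View pics/top0.png

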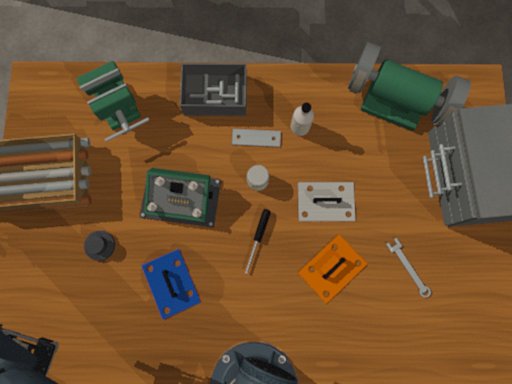

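View pics/wrist0.png

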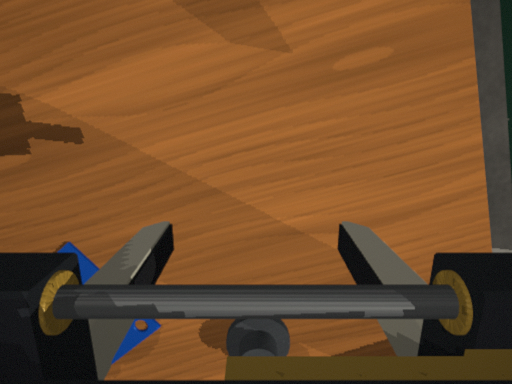

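The scene and top views show the aluminium cover at top px (327,201), the box at (180,195) and the tin between them at (258,177). The orange and blue plates are decoys. I'll zoom in on the cover and box.

```bash
cat > h.py <<'E'
import numpy as np, cv2
from scipy.spatial.transform import Rotation as R
def proj(c,P):
    K=np.array([[c["fx"],0,c["cx"]],[0,c["fy"],c["cy"]],[0,0,1]])
    return cv2.projectPoints(np.asarray(P,float).reshape(-1,3),np.asarray(c["rvec"],float),np.asarray(c["tvec"],float),K,None)[0].reshape(-1,2)
def ray(c,uv):
    Rm=R.from_rotvec(c["rvec"]).as_matrix(); o=-Rm.T@np.asarray(c["tvec"])
    d=Rm.T@np.array([(uv[0]-c["cx"])/c["fx"],(uv[1]-c["cy"])/c["fy"],1.]); return o,d
def onplane(c,uv,z):
    o,d=ray(c,uv); return o+d*(z-o[2])/d[2]
E
python3 - <<'E'
import cv2,numpy as np,pickle
from h import *
from plant import cams
C={n:cams.read_camera(n) for n in ["top","scene"]}
pickle.dump(C,open("c0.pkl","wb"))
t=C["top"]["pixels"][:,:,::-1]
a=cv2.resize(t[155:240,285:370],(595,595),interpolation=cv2.INTER_CUBIC)
cv2.imwrite("pics/a.png",a)
cv2.imwrite("pics/b.png",cv2.resize(t[155:240,130:230],(800-100,595),interpolation=cv2.INTER_CUBIC))
s=C["scene"]["pixels"][:,:,::-1]
cv2.imwrite("pics/d.png",cv2.resize(s[180:270,265:370],(735,630),interpolation=cv2.INTER_CUBIC)[:600])
print(onplane(C["top"],(327,201),.004),onplane(C["top"],(180,195),.08))
E
```

```text
[ 0.53594525 -0.22038525  0.004     ] [0.53612154 0.21630847 0.08      ]
```

View pics/a.png

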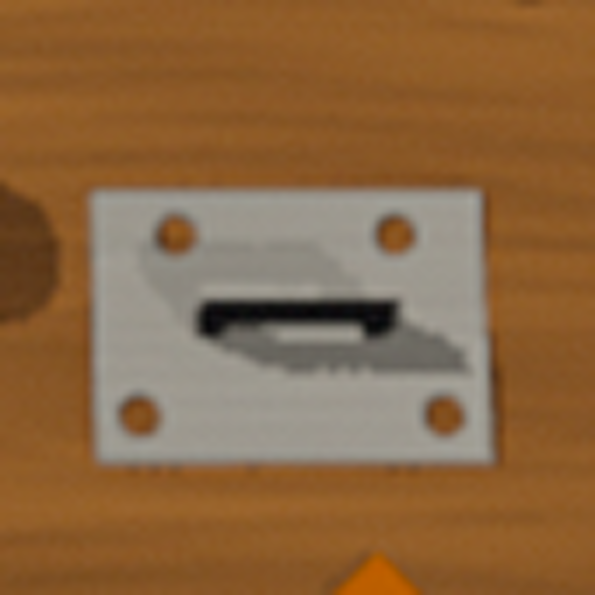

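View pics/b.png

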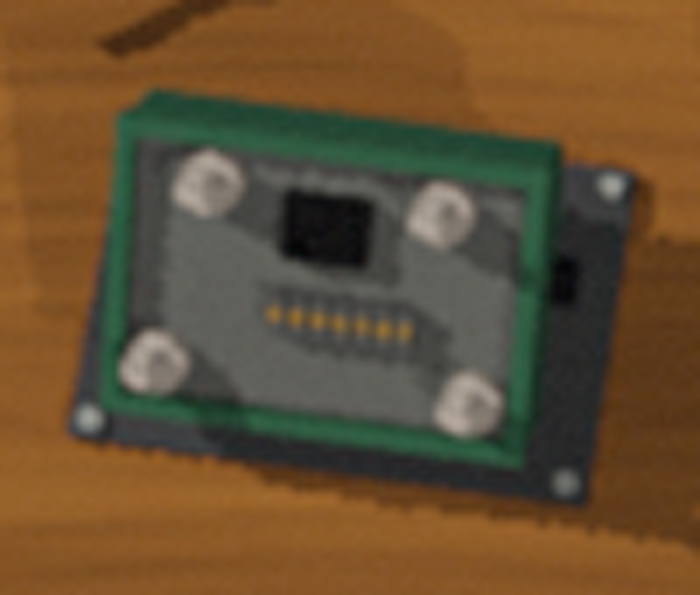

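View pics/d.png

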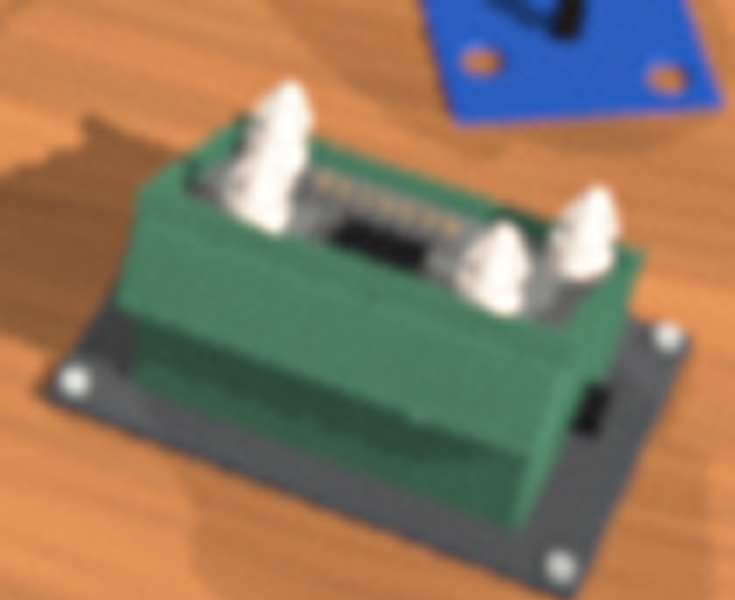

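Run:
```python
from h import *
from plant import arm,cams
s=arm.state(); c=cams.read_camera("wrist")
Rt=R.from_quat(s["ee_rot"]).as_matrix(); Rc=R.from_rotvec(c["rvec"]).as_matrix()
o=-Rc.T@c["tvec"]
print("cam in tool",Rt.T@(o-s["eef_pos"])); print("cam axes in tool\n",Rt.T@Rc.T)
# candidate poses
def down(psi): # tool y at world angle psi, z down
    y=np.array([np.cos(psi),np.sin(psi),0]);z=np.array([0,0,-1.]);return R.from_matrix(np.c_[np.cross(y,z),y,z]).as_quat()
for p in [0,np.pi]:
    print(p,arm.solve_ik([.54,-.22,.25],down(p)),arm.solve_ik([.5,.21,.3],down(p)))
    t=np.radians(28)
    n=np.array([-np.sin(t),0,np.cos(t)]);z=-n;y=np.array([np.cos(t),0,np.sin(t)])*np.cos(p)
    print(arm.solve_ik([.536,.21,.12],R.from_matrix(np.c_[np.cross(y,z),y,z]).as_quat()))
```

```text
cam in tool [ 0.0757777   0.00024014 -0.16598226]
cam axes in tool
 [[-2.46163100e-04 -9.63276941e-01 -2.68509727e-01]
 [ 9.99999782e-01 -4.01804241e-04  5.24695008e-04]
 [-6.13314950e-04 -2.68509540e-01  9.63276830e-01]]
0 [-4.66707328e-01  3.81877894e-01  1.52634030e+00 -4.44089210e-16
  1.23337446e+00 -4.66707328e-01] [ 3.11778240e-01  2.64800377e-01  1.56496883e+00 -4.44089210e-16
  1.31182345e+00  3.11778240e-01]
[ 0.37568593  0.38381629  1.99816085 -0.53392466  0.34529349  0.84278805]
3.141592653589793 [-4.66707328e-01  3.81877894e-01  1.52634030e+00 -4.44089210e-16
  1.23337446e+00  2.67488533e+00] [ 3.11778240e-01  2.64800377e-01  1.56496883e+00 -4.44089210e-16
  1.31182345e+00 -2.82981441e+00]
[ 0.37568593  0.38381629  1.99816085 -0.53392466  0.34529349 -2.2988046 ]
```

```bash
cat >> h.py <<'E'
def down(psi):
    y=np.array([np.cos(psi),np.sin(psi),0]);z=np.array([0,0,-1.]);return R.from_matrix(np.c_[np.cross(y,z),y,z]).as_quat()
E
python3 - <<'E'
from h import *
from plant import arm,cams,effector
import pickle
W={}
for n,p in [("box",[.536,.16,.22]),("cov",[.536,-.276,.16])]:
    arm.movep(p,down(0)); arm.dwell(.1); c=cams.read_camera("wrist"); W[n]=c; s=arm.state(); print(s["time_s"],s["eef_pos"])
    cv2.imwrite(f"pics/w_{n}.png",cv2.resize(c["pixels"][:,:,::-1],(768,576),interpolation=cv2.INTER_CUBIC))
pickle.dump(W,open("w.pkl","wb"))
E
```

```text
2.3917 [0.53578837 0.16067997 0.22001886]
4.1583 [ 0.5364302  -0.2751377   0.16018964]
```

View pics/w_box.png

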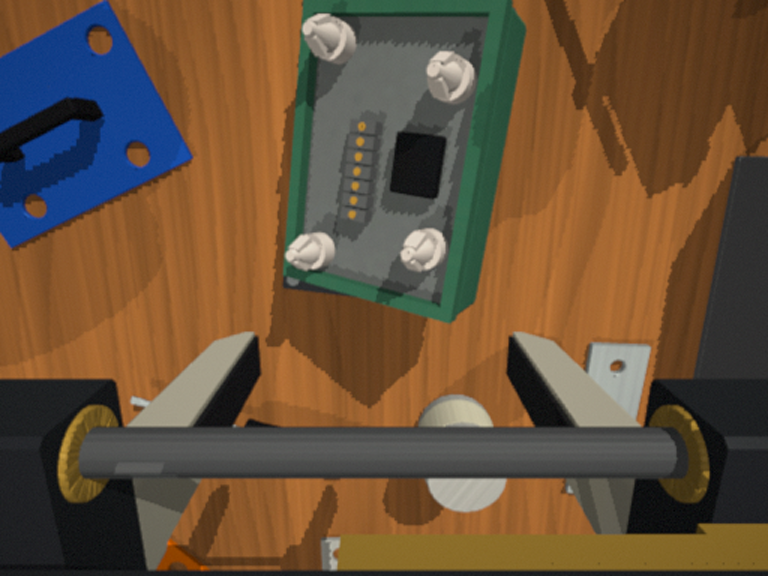

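View pics/w_cov.png

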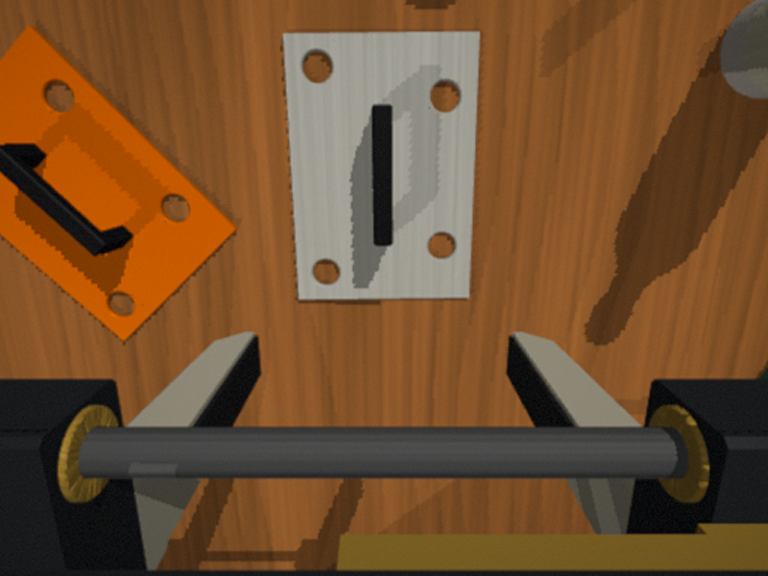

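Run:
```python
import cv2,pickle,numpy as np
W=pickle.load(open("w.pkl","rb"))
im=W["box"]["pixels"][:,:,::-1]
# crops of 56x56 at (c) scale 7 -> 392, tile 2x2
t=[]
for (u,v) in [(218,28),(300,50),(205,166),(280,166)]:
    u0,v0=u-28,max(v-20,0); print(u0,v0)
    t.append(cv2.resize(im[v0:v0+40,u0:u0+56],(392,280),interpolation=cv2.INTER_CUBIC))
cv2.imwrite("pics/tips.png",np.vstack([np.hstack(t[:2]),np.hstack(t[2:])]))
im=W["cov"]["pixels"][:,:,::-1]
cv2.imwrite("pics/cz.png",cv2.resize(im[10:210,180:330],(450,600),interpolation=cv2.INTER_CUBIC))
```

```text
190 8
272 30
177 146
252 146
```

View pics/tips.png

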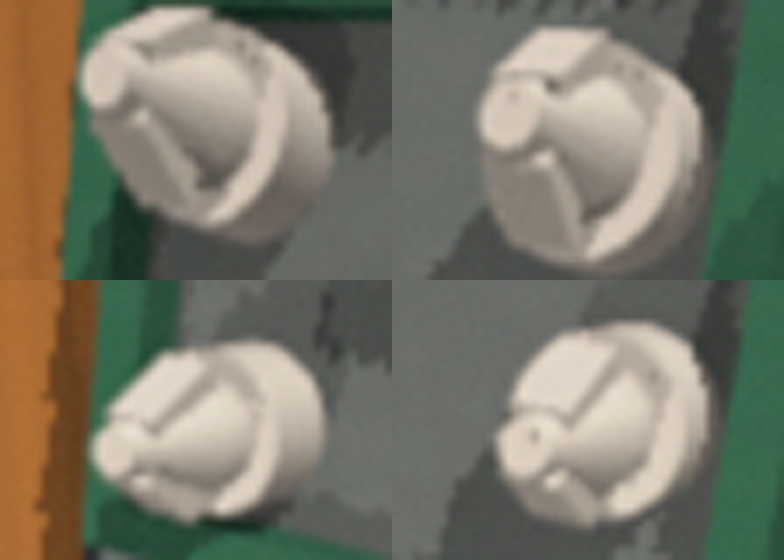

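View pics/cz.png

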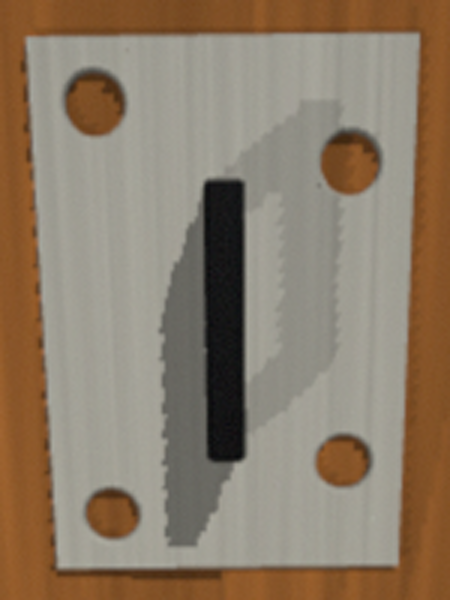

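Wrist views are clear. The nose tips are at about (205,19), (289,46), (194,170) and (272,169) in native px. The cover holes and handle are clear too. Next I'll fit both poses.

```bash
cat > fit.py <<'E'
from h import *
import pickle
from scipy.optimize import least_squares
W=pickle.load(open("w.pkl","rb")); C0=pickle.load(open("c0.pkl","rb"))
H=np.array([[-40,66,0],[-40,-66,0],[40,48,0],[40,-48,0]])/1e3
def boxR(yaw,t=np.radians(28)): # cols x up slope, y, z normal ; yaw about world z
    return R.from_euler('z',yaw).as_matrix()@R.from_euler('y',-t).as_matrix()
tips=np.array([[205.5,19.2],[194.0,169.9],[288.7,46.0],[271.6,169.1]])
P=H+[0,0,.022]
f=lambda p:(proj(W["box"],P@boxR(p[3],p[4] if len(p)>4 else np.radians(28)).T+p[:3])-tips).ravel()
g=lambda u:np.array(u,float)
cov_px=((np.array([[95,102],[112,512],[351,161],[343,461],[26,36],[57,568],[419,33],[398,566],[205,180],[207,461],[243,180],[244,461]])+.5)/3-.5)+[180,10]
CP=np.r_[H+[0,0,.004],np.array([[-60,85,4],[-60,-85,4],[60,85,4],[60,-85,4],[-6,41,38],[-6,-41,38],[6,41,38],[6,-41,38]])/1e3]
fc=lambda p:(proj(W["cov"],CP@R.from_euler('z',p[3]).as_matrix().T+p[:3])-cov_px).ravel()
if __name__=="__main__":
    r=least_squares(f,[.54,.21,.08,-.1]);print("box",r.x,np.round(r.fun,1))
    r5=least_squares(f,[.54,.21,.08,-.1,.49]);print("box5",r5.x,np.degrees(r5.x[4]),np.round(r5.fun,1))
    rc=least_squares(fc,[.54,-.22,0,0]);print("cov",rc.x,np.round(rc.fun,1))
    rc=least_squares(lambda p:fc([p[0],p[1],0,p[2]]),[.54,-.22,0]);print("cov z0",rc.x,np.round(rc.fun,1))
    # cross-check with top
    t=C0["top"]
    print(proj(t,CP[:4]@R.from_euler('z',rc.x[2]).as_matrix().T+[rc.x[0],rc.x[1],0]))
    print(proj(t,P@boxR(r.x[3]).T+r.x[:3])); print(proj(C0["scene"],P@boxR(r.x[3]).T+r.x[:3]))
E
python3 fit.py
```

```text
box [ 0.52927709  0.23000244  0.08542331 -0.12296714] [-0.1 -0.   0.1  0.1  0.1  0.  -0.2 -0.1]
box5 [ 0.52929078  0.23000064  0.08546416 -0.12296671  0.48942131] 28.041775679667314 [-0.1 -0.   0.1  0.1  0.1  0.  -0.2 -0.1]
cov [ 0.53474046 -0.21634912 -0.00109629  0.00862768] [-0.   0.4 -0.1  0.7 -0.1  0.6 -0.   0.2  0.3  0.1  0.1 -0.4  0.1 -0.
 -0.3 -0.6 -0.8 -0.7 -0.2  0.3  0.6 -0.8  0.5  0.3]
cov z0 [ 0.53474368 -0.21634115  0.00863512] [-0.2  0.2 -0.2  1.   0.   0.5  0.1  0.4  0.  -0.2 -0.1 -0.1  0.4 -0.3
 -0.2 -0.3 -0.8 -0.8 -0.2  0.6  0.6 -0.9  0.5  0.5]
[[304.31623614 214.36949074]
 [347.92273356 214.40047138]
 [309.5812168  188.51064766]
 [340.93000201 188.52416385]]
[[149.37980372 209.49630528]
 [195.04418603 215.54586133]
 [157.14643087 183.54262011]
 [190.98149259 187.96152059]]
[[350.14742277 207.2789104 ]
 [306.24476021 192.37164505]
 [337.06532317 212.67886697]
 [303.56151836 201.06542391]]
```

Run:
```python
from h import *
from plant import arm,cams,effector
x,y,yaw=.53474,-.21634,.0086
effector.set_gripper(.05)
arm.movep([x,y,.09],down(yaw))
arm.move_l([x,y,.0150],max_speed=.1)
s=arm.state();print(s["time_s"],s["eef_pos"],s["ft_force"])
effector.set_gripper(.005)
s=arm.state();print(s["time_s"],s["width"],s["eef_pos"],s["ft_force"])
arm.move_l([x,y,.2],max_speed=.2); arm.dwell(.1)
s=arm.state();print(s["time_s"],s["width"],s["eef_pos"],s["ft_force"],s["wrist_torque"])
for n in ["wrist","scene"]:
    c=cams.read_camera(n);cv2.imwrite(f"pics/g_{n}.png",c["pixels"][:,:,::-1])
```

```text
6.375 [ 0.53511944 -0.21659166  0.01554546] [-0.62863934 -0.31187924  0.45591278]
7.0667 0.011558260128454872 [ 0.53484299 -0.21635157  0.01507853] [0.76276107 0.2392072  0.09340247]
8.2417 0.011510776485985278 [ 0.53420733 -0.21607369  0.19872698] [-0.75790758  0.11940402 -2.59954616] [-0.05473919  0.06539749  0.00460613]
```

View pics/g_wrist.png

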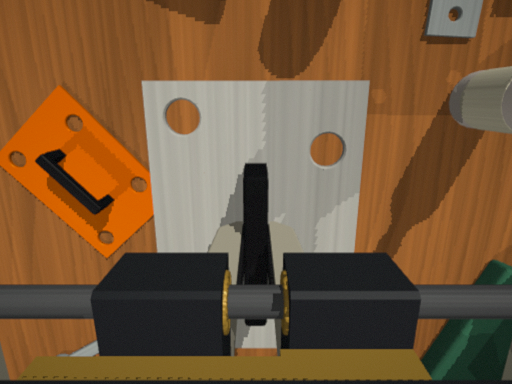

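View pics/g_scene.png

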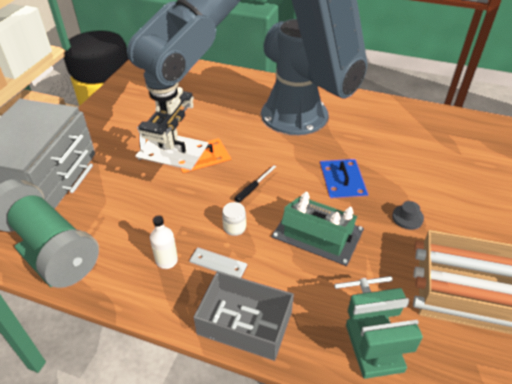

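```bash
cat >> h.py <<'E'
S=np.array([.52928,.23000,.08542]); YAW=-.12297
SR=R.from_euler('z',YAW).as_matrix()@R.from_euler('y',-np.radians(28)).as_matrix()
def seat(p): return S+SR@np.asarray(p,float)
def srot(spin=0.): # tool z=-n, tool y = upslope x rotated by spin about n
    y=SR@np.array([np.cos(spin),np.sin(spin),0]);z=-SR[:,2];return R.from_matrix(np.c_[np.cross(y,z),y,z]).as_quat()
E
python3 - <<'E'
from h import *
from plant import arm,cams,effector
from scipy.optimize import least_squares
# held check
c=cams.read_camera("wrist");s=arm.state();Rt=R.from_quat(s["ee_rot"]).as_matrix()
P=np.array([[-40,66,4],[40,48,4],[-60,85,4],[60,85,4]])/1e3; px=np.array([[182,116],[327,149],[142,81],[369,81]])
A=np.array([[0,1,0],[1,0,0],[0,0,-1.]]) # cover->tool
fn=lambda p:(proj(c,(P@(R.from_rotvec(p[3:]).as_matrix().T)@A.T+[p[1],p[0],p[2]])@Rt.T+s["eef_pos"])-px).ravel()
r=least_squares(lambda p:fn([p[0],p[1],.0151,0,p[2],p[3]]),[0,0,0,0]);print(r.x,r.fun.round(1))
print(fn([0,0,.0151,0,0,0]).round(1))
for h in [.08]:
    arm.movep(seat([0,0,.0151+h]),srot()); arm.dwell(.2)
s=arm.state();print(s["time_s"],s["eef_pos"],seat([0,0,.0951]),s["width"])
for n in ["wrist","scene"]:
    c=cams.read_camera(n);cv2.imwrite(f"pics/p_{n}.png",c["pixels"][:,:,::-1])
E
```

```text
[-0.00079178 -0.00021243  0.01951601 -0.00076338] [-0.2  1.1  0.5  1.  -0.9 -1.1  0.5 -0.7]
[ 1.3  0.7  2.1  0.8  1.1 -1.3  2.6 -1.4]
10.2667 [0.48532699 0.23497534 0.16938134] [0.48497039 0.23547638 0.16938832] 0.011458223071626684
```

View pics/p_wrist.png

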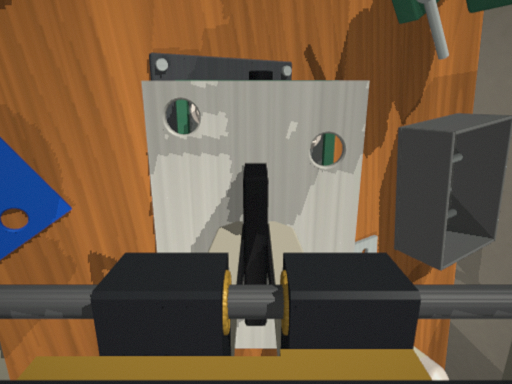

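View pics/p_scene.png

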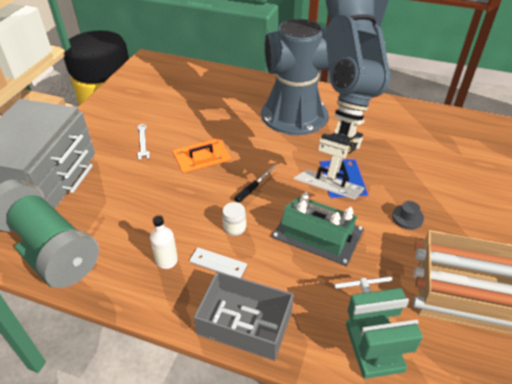

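Run:
```python
from h import *
from plant import arm,cams,effector
for h in [.026,.018,.013]:
    arm.move_l(seat([0,0,.0151+h]),max_speed=.06)
    s=arm.state();print(h,s["time_s"],SR.T@(s["eef_pos"]-S)*1e3,SR.T@s["ft_force"],s["wrist_torque"])
    if h>.015:
      c=cams.read_camera("wrist");cv2.imwrite(f"pics/p2_{int(h*1e3)}.png",c["pixels"][:,:,::-1])
arm.dwell(.2)
s=arm.state();print(s["time_s"],SR.T@(s["eef_pos"]-S)*1e3,SR.T@s["ft_force"])
for n in ["wrist","scene","top"]:
    c=cams.read_camera(n);cv2.imwrite(f"pics/p2_{n}.png",c["pixels"][:,:,::-1])
i=cv2.imread("pics/p2_scene.png")[150:260,260:400];j=cv2.imread("pics/p2_26.png")[60:200,120:400];k=cv2.imread("pics/p2_wrist.png")[60:200,120:400]
cv2.imwrite("pics/p2_c.png",np.vstack([np.hstack([cv2.resize(j,(400,200)),cv2.resize(k,(400,200))]),cv2.resize(i,(800,400)[:2])]) )
```

```text
0.026 11.4167 [ 0.2044289   0.11275734 41.34347241] [-0.19225326 -0.1710952  -2.92502566] [-0.03623673  0.52650394 -0.02233038]
0.018 11.75 [-0.20995453 -0.1327621  32.76186013] [-0.92579588  0.03384459 -1.47725199] [ 0.02211842  0.5597454  -0.00976854]
0.013 12.05 [ 0.36654663  0.17928459 27.97535802] [ 0.55213766  0.15804814 -1.45172097] [0.01712279 0.16200136 0.01257272]
12.25 [ 0.20395725  0.14370516 28.20059757] [ 0.99460541  0.99970673 -2.01184334]
```

View pics/p2_c.png

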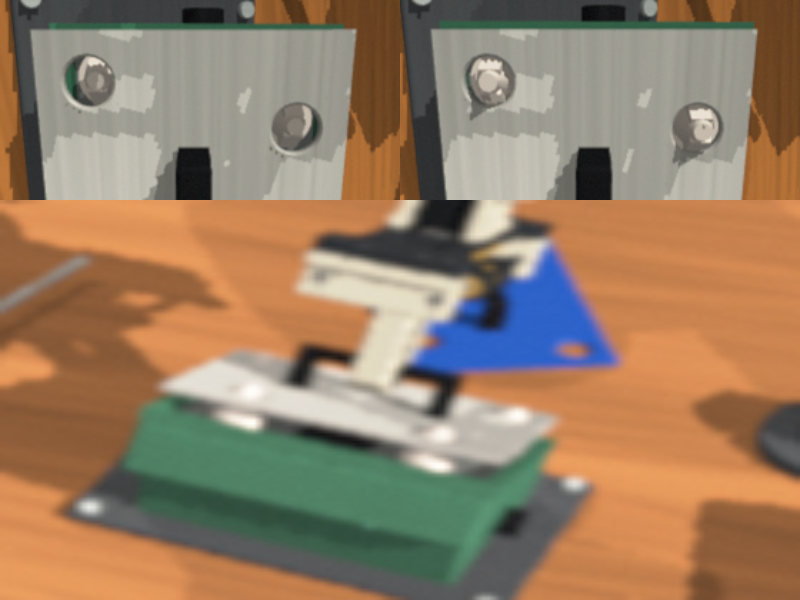

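```bash
cat >> h.py <<'E'
def press(arm,x,y,z0=.024,zend=-.003,fmax=38,step=.002,verbose=True):
    log=[];z=z0;Q=srot()
    while z>=zend:
        arm.move_l(seat([x,y,z]),Q,max_speed=.06)
        s=arm.state();f=(SR.T@s["ft_force"])[2];za=(SR.T@(s["eef_pos"]-S))[2]
        log.append((round(z*1e3,1),round(za*1e3,1),round(float(f),1)))
        if f>fmax: break
        z-=step
    t=s["time_s"]
    arm.move_l(seat([x,y,.034]),max_speed=.2)
    print(x,y,"t",t,log)
E
python3 - <<'E'
from h import *
from plant import arm,cams,effector
arm.move_l(seat([0,0,.0151+.0105]),max_speed=.05)
s=arm.state();print(s["time_s"],SR.T@(s["eef_pos"]-S)*1e3,SR.T@s["ft_force"])
effector.set_gripper(.04)
arm.move_l(seat([0,0,.075]),max_speed=.2)
effector.set_gripper(.0)
arm.movep(seat([-.04,.043,.05]),srot())
s=arm.state();print(s["time_s"],s["width"],s["ft_force"])
for n in ["wrist","scene","top"]:
    c=cams.read_camera(n);cv2.imwrite(f"pics/l_{n}.png",c["pixels"][:,:,::-1])
i=cv2.imread("pics/l_scene.png")[150:260,260:400]
cv2.imwrite("pics/l_c.png",np.hstack([cv2.resize(i,(400,315)),cv2.resize(cv2.imread("pics/l_wrist.png"),(400,315))]))
E
```

```text
12.65 [ 0.83546351  0.39302755 26.05246406] [3.59796261 0.32372998 5.3948294 ]
14.8833 0.0008858268563782825 [-0.08108285 -0.31780243  0.55648906]
```

View pics/l_c.png

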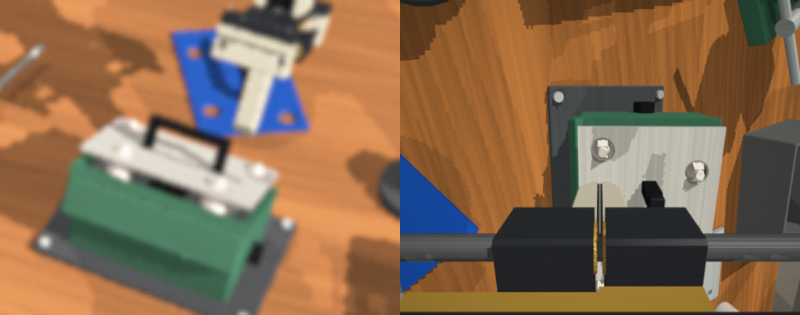

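The cover lies on all four noses. Next I press the first corner.

Run:
```python
from h import *
from plant import arm,cams,effector
press(arm,-.04,.043,z0=.018)
for n in ["scene"]:
    c=cams.read_camera(n);cv2.imwrite(f"pics/k1_{n}.png",cv2.resize(c["pixels"][150:260,260:400,::-1],(700,550),interpolation=cv2.INTER_CUBIC))
```

```text
-0.04 0.043 t 17.4667 [(18.0, np.float64(17.9), 1.2), (16.0, np.float64(16.1), 0.4), (14.0, np.float64(14.2), 3.9), (12.0, np.float64(11.9), -0.2), (10.0, np.float64(9.8), 0.2), (8.0, np.float64(8.4), 12.0), (6.0, np.float64(6.8), 20.4), (4.0, np.float64(6.2), 51.3)]
```

View pics/k1_scene.png

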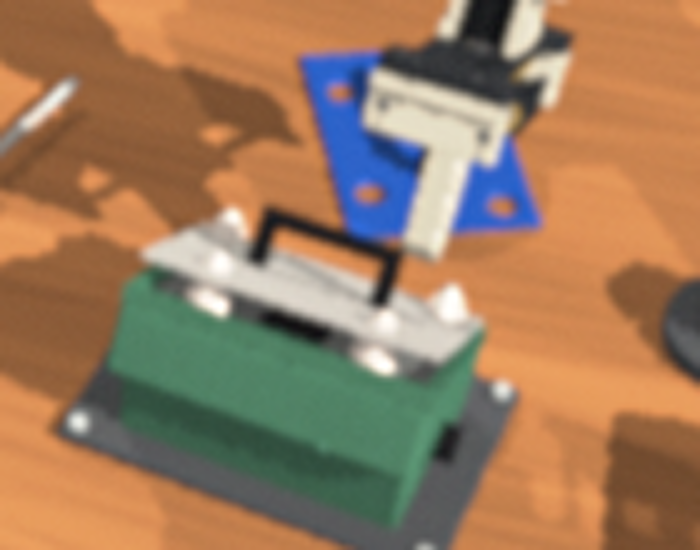

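Run:
```python
from h import *
from plant import arm,cams,effector
arm.move_l(seat([-.06,.0,.05]),srot(),max_speed=.3)
arm.move_l(seat([-.04,-.043,.03]),max_speed=.3)
press(arm,-.04,-.043,z0=.020,fmax=32,step=.0015)
for n in ["scene"]:
    c=cams.read_camera(n);cv2.imwrite(f"pics/k2_{n}.png",cv2.resize(c["pixels"][150:260,260:400,::-1],(700,550),interpolation=cv2.INTER_CUBIC))
```

```text
-0.04 -0.043 t 21.275 [(20.0, np.float64(19.9), 0.2), (18.5, np.float64(18.6), -0.3), (17.0, np.float64(17.0), 0.3), (15.5, np.float64(15.4), -0.3), (14.0, np.float64(13.9), -0.4), (12.5, np.float64(12.4), -0.7), (11.0, np.float64(10.9), 0.1), (9.5, np.float64(9.4), -0.2), (8.0, np.float64(7.9), 0.5), (6.5, np.float64(7.0), 15.8), (5.0, np.float64(6.5), 44.0)]
```

View pics/k2_scene.png

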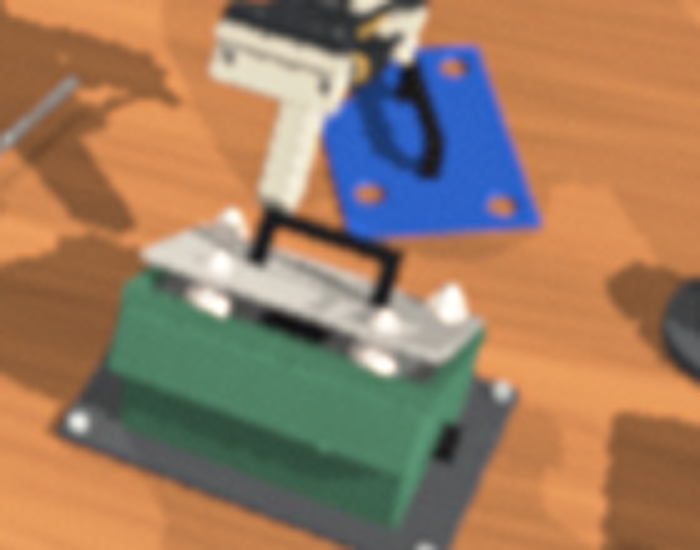

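Run:
```python
from h import *
from plant import arm,cams,effector
arm.move_l(seat([-.04,-.043,.065]),srot(),max_speed=.3)
arm.move_l(seat([.04,-.025,.05]),max_speed=.3)
press(arm,.04,-.025,z0=.024,fmax=32,step=.002)
for n in ["scene"]:
    c=cams.read_camera(n);cv2.imwrite(f"pics/k3_{n}.png",cv2.resize(c["pixels"][150:260,260:400,::-1],(700,550),interpolation=cv2.INTER_CUBIC))
```

```text
0.04 -0.025 t 25.375 [(24.0, np.float64(23.8), 0.5), (22.0, np.float64(22.1), -0.6), (20.0, np.float64(20.0), 0.2), (18.0, np.float64(17.9), -0.3), (16.0, np.float64(16.1), 3.4), (14.0, np.float64(14.3), 6.4), (12.0, np.float64(11.9), 0.2), (10.0, np.float64(9.8), -0.6), (8.0, np.float64(7.8), 0.2), (6.0, np.float64(6.0), 1.1), (4.0, np.float64(5.7), 37.7)]
```

View pics/k3_scene.png

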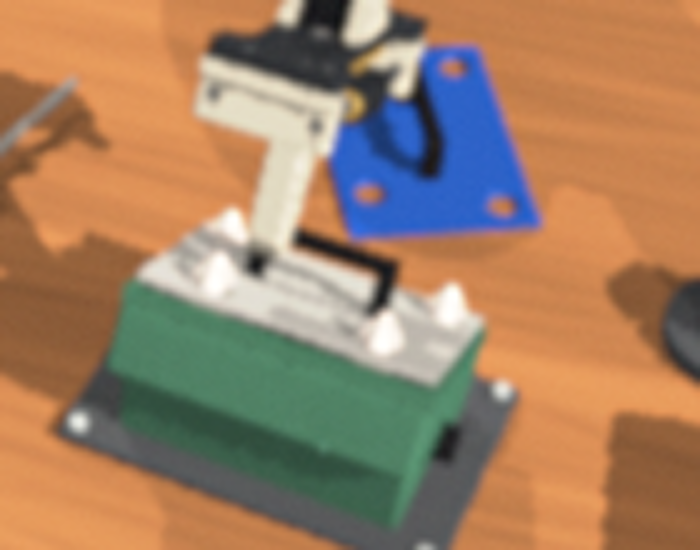

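All four noses now stand out of the plate. I'll press the last corner and probe the lower two again.

Run:
```python
from h import *
from plant import arm,cams,effector
arm.move_l(seat([.04,.025,.034]),srot(),max_speed=.2)
press(arm,.04,.025,z0=.014,fmax=25,step=.002)
arm.move_l(seat([.04,.025,.065]),max_speed=.3)
arm.move_l(seat([-.04,.043,.04]),max_speed=.3)
press(arm,-.04,.043,z0=.010,fmax=25,step=.002)
arm.move_l(seat([-.04,-.043,.034]),max_speed=.3)
press(arm,-.04,-.043,z0=.010,fmax=25,step=.002)
arm.move_l(seat([-.10,-.0,.15]),max_speed=.3)
arm.movep(np.array([.36,-.05,.3]),down(0)); arm.dwell(.2)
s=arm.state();print(s["time_s"],s["ft_force"])
C={n:cams.read_camera(n) for n in ["scene","top"]}
import pickle;pickle.dump(C,open("cf.pkl","wb"))
a=cv2.resize(C["scene"]["pixels"][170:270,255:375,::-1],(400,333),interpolation=cv2.INTER_CUBIC)
b=cv2.resize(C["top"]["pixels"][150:240,130:238,::-1],(400,333),interpolation=cv2.INTER_CUBIC)
cv2.imwrite("pics/f.png",np.hstack([a,b]))
cv2.imwrite("pics/ft.png",C["top"]["pixels"][:,:,::-1])
```

```text
0.04 0.025 t 27.8583 [(14.0, np.float64(13.6), 1.1), (12.0, np.float64(12.1), 0.1), (10.0, np.float64(10.0), 0.1), (8.0, np.float64(7.9), -0.7), (6.0, np.float64(5.9), 0.5), (4.0, np.float64(5.6), 31.1)]
-0.04 0.043 t 30.2667 [(10.0, np.float64(9.9), 1.1), (8.0, np.float64(8.1), 0.4), (6.0, np.float64(6.0), -0.1), (4.0, np.float64(5.5), 35.1)]
-0.04 -0.043 t 32.3 [(10.0, np.float64(9.9), 1.5), (8.0, np.float64(8.1), 0.6), (6.0, np.float64(6.0), 0.6), (4.0, np.float64(5.6), 44.9)]
34.8417 [-0.31975528  1.04031425  0.19356136]
```

View pics/f.png

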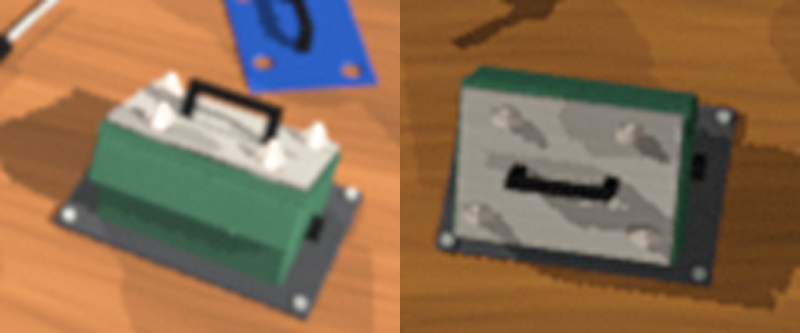

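View pics/ft.png

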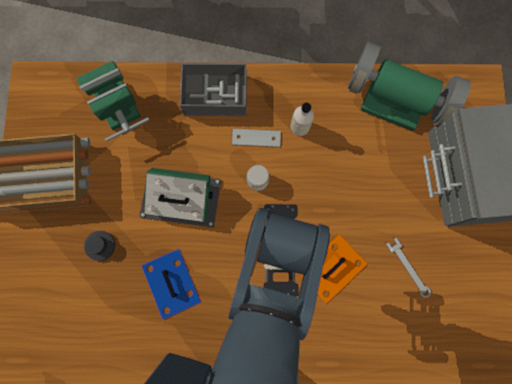

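```bash
python3 -c "
from plant import finish_job
print(finish_job())"
```

```text
the job is handed in; nothing more can be done
None
```

The aluminium cover is on the control box with all four standoffs clicked through, and the job was handed in at about 35 s of the 61 s allowed. I picked the cover up by its handle and laid it on the four noses with the closer-set holes uppermost. I then let go and pressed beside each standoff with the closed fingers.

- **Seating:** I pressed every corner and probed all but the upper right again afterwards. All four stopped firmly (31–45 N) at the same height, within 0.2 mm. The final pictures show the cover flat on the rim with all four noses through and the gripper clear of it.
- **Bystanders:** in the last top view the tin, bottle, strap, spanner and flange are where they were. The arm hid the screwdriver in that view, so I did not check it, but it was never approached.
- **Disagreement:** the firm stop came about 1.6 mm higher than my camera-fitted position predicted. That is within the 2 mm calibration error, and the equal heights suggest a measuring offset rather than a cover that is not fully down.
- **Forces:** the highest reading was 51 N at the wrist, well under the 120 N limit. Only the fingertips did the pressing.

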